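# Restack turning blanks crosswise for drying

### The arm

A 6-joint arm with a two-finger parallel gripper is mounted at the origin on the work surface. World frame = base frame: x ahead of the robot, y to its left, z up, the work surface at z = 0. Lengths are in mm, angles in rad, forces in N, time in s.
With the tool pointing down it reaches from about 250 to 775 mm from the base axis. Payload 8.9 kg.
Tool frame: the origin (TCP) lies midway between the tips of the shut fingers; the grasp point (between the pads) lies 19 mm behind it; z points along the fingers, y is the line along which they close (so a half turn about z gives the same grasp; the last joint's range is limited). The gripper opens to 85 mm and grips with 20 to 120 N. Pads are 22 mm wide; open, the fingers measure 114 mm over their backs; the gripper's body (76 mm by 85 mm) begins 54 mm behind the grasp point. The pads swing forward as they close: fully open they stand 13 mm farther back than shut.
Start: joints at [1.126, 0.291, -0.153, 1.127, 0, 1.431], TCP at [158.048, 500.644, 231.305] pointing down, gripper open.
Joint ranges: [-2.52, 2.52], [-0.91, 1.74], [-1.3, 1.37], [-1.96, 2.02], [-1.52, 1.47], [-3.14, 3.14]. Speed limits (rad/s): [2.22, 2.22, 2.79, 3.14, 3.14, 3.14].

### API

Orientations are given as a unit quaternion [x, y, z, w].
In Python, from station import r, imaging, ticket gives the robot as it stands.
- The arm moves only by the shell command python3 -m inch 'ROWS'. ROWS is a JSON object of lists of equal length, an entry for each row: "jaw": the gripper's target within -1 to 1 (shut at 1, half-way at 0, fully open at -1); "linear": the shift along the tool's x, y, z in m, a list of three; "roll": the turn about the tool's z in degrees. A call has 1 to 5 rows; each row shifts and turns the commanded pose from where the row before left it, along the tool's axes as they then stand; what a row does not reach is not made up. A row lasts 1/12 s, in which the tool goes at most 41.7 mm and 7.16 degrees, less where a joint would pass 70% of its speed; a pose out of reach is approached as far as the arm can. A call is refused whole if a number of a shift passes 0.0417 or a number of a turn 7.16, either way. A call with a gripper value outside its range is refused whole. The fingers move at their own pace and stop on an object; the grip force is fixed at half the most. Time passes only in rows, so rows that do not move let the fingers close. It gives the time, the measured TCP pose, the force, the opening and the grip force at its end, in the units of the state.
- r.get_obs(): the state, without advancing time (a new reading comes with each control period).
- imaging.camera(name): name is "scene" or "top" or "wrist"; returns the picture (384x512x3 uint8, red, green, blue); there is no depth.
- imaging.get_calibration(name): a dict with "K" (3x3 intrinsics, pixels), "position" and "rotation" of the camera in the world; the wrist camera has in their place "hand_eye" (4x4, takes a point from camera to tool coordinates, whose origin is the TCP and whose axes are the flange's). Camera axes: x right, y down, z forward; pixel columns grow to the right and rows downward; lengths in mm; the calibration is good to about 2 mm. A picture is of the moment at which its call begins: read the wrist's pose just before it. get_calibration takes no time and is no camera call.
- ticket.job_done(): hands the job in; it is judged then, once.
The state is a dict: "time_s": time; "joints": joint angles; "qd": joint speeds; "tau": joint torques, N m; "tcp_pos": TCP position; "tcp_rot": TCP orientation; "ft_force": force on the tool from outside, world axes, zero at the start; "wrist_torque": the same for the moment, N m; "grip_width": finger opening in mm; "finger_force": force on a finger pad.
Only numpy, scipy, OpenCV 4.12 (cv2) and the standard library are available. Lean on these libraries where they do the work, as an engineer would, in place of code of your own. Each camera call takes 0.05 s, during which the arm holds its last target. There are 200 camera calls.

### The job

Take the crossed stack of four wooden turning blanks apart and restack it on the plywood drying board in two crossed layers, each blank centred over and running along the painted line of its own colour: first red and blue flat on the board, then yellow and green lying across those two. Set the blanks down rather than dropping them, let go of all of them, and leave the glue bottle and the hammer where they are.

Things in the scene. Friction and masses are not known exactly. Their poses are not given: they have to be found in the camera images.
- red_centre (a point): Centre (half-way up) of the red turning blank: a loose square wooden bar 190 x 40 x 40 mm, 0.14 to 0.28 kg, pale or brown wood with a red 20 mm wax cap on each end and a red 30 mm band round its middle. x runs along its length, y across, z up. At the start it is one of the two parallel upper bars of the stack, 110 mm apart centre to centre, lying crosswise on the two lower bars.
- blue_centre (a point): Centre (half-way up) of the blue turning blank: a loose square wooden bar 190 x 40 x 40 mm, 0.14 to 0.28 kg, pale or brown wood with a blue 20 mm wax cap on each end and a blue 30 mm band round its middle. x runs along its length, y across, z up. At the start it is one of the two parallel upper bars of the stack, 110 mm apart centre to centre, lying crosswise on the two lower bars.
- yellow_centre (a point): Centre (half-way up) of the yellow turning blank: a loose square wooden bar 190 x 40 x 40 mm, 0.14 to 0.28 kg, pale or brown wood with a yellow 20 mm wax cap on each end and a yellow 30 mm band round its middle. x runs along its length, y across, z up. At the start it is one of the two parallel lower bars of the stack, 110 mm apart centre to centre, lying on a grey board 18 mm high, with the two upper bars across it.
- green_centre (a point): Centre (half-way up) of the green turning blank: a loose square wooden bar 190 x 40 x 40 mm, 0.14 to 0.28 kg, pale or brown wood with a green 20 mm wax cap on each end and a green 30 mm band round its middle. x runs along its length, y across, z up. At the start it is one of the two parallel lower bars of the stack, 110 mm apart centre to centre, lying on a grey board 18 mm high, with the two upper bars across it.
- red_place (a point): Middle of the red line, 210 x 28 mm, painted on the plywood drying board (fixed, 230 x 230 mm, top 18 mm above the table). The point lies on the board's top face; x runs along the line, y across it, z up. One of two parallel lines 110 mm apart. The red blank belongs to the lower layer: lying on the board along this line, its centre is 20 mm above this point.
- blue_place (a point): Middle of the blue line, 210 x 28 mm, painted on the plywood drying board (fixed, 230 x 230 mm, top 18 mm above the table). The point lies on the board's top face; x runs along the line, y across it, z up. One of two parallel lines 110 mm apart. The blue blank belongs to the lower layer: lying on the board along this line, its centre is 20 mm above this point.
- yellow_place (a point): Middle of the yellow line, 210 x 28 mm, painted on the plywood drying board (fixed, 230 x 230 mm, top 18 mm above the table). The point lies on the board's top face; x runs along the line, y across it, z up. One of two parallel lines 110 mm apart, which run at right angles under the red and blue lines. The yellow blank belongs to the upper layer: lying across the red and blue blanks, straight above this line, its centre is 60 mm above this point.
- green_place (a point): Middle of the green line, 210 x 28 mm, painted on the plywood drying board (fixed, 230 x 230 mm, top 18 mm above the table). The point lies on the board's top face; x runs along the line, y across it, z up. One of two parallel lines 110 mm apart, which run at right angles under the red and blue lines. The green blank belongs to the upper layer: lying across the red and blue blanks, straight above this line, its centre is 60 mm above this point.
- glue_bottle: Bystander: white glue bottle with red cap and blue label, 54 mm diameter, 150 mm tall, standing beyond the two boards, between them. Origin at the centre of its underside.
- hammer: Bystander: hammer about 260 mm long lying flat between the two boards, its handle end towards the robot. Origin under the middle of its handle-to-head length, x along the handle towards the head.
Not all that is in view belongs to the job. What is shaped like the part that bears red_centre but orange or turquoise is not meant. Leave any purple look-alike of the part that bears blue_centre alone.

How it is judged (in metres and radians):
On the way:
1. red and blue lie released on their own lines on the drying board, before yellow and green are laid across them (horizontal distance between red_centre and red_place below 0.013 m and angle between the x axis of red_centre and the x axis of red_place, either way round below 0.14 rad and z of red_centre in the frame of red_place between 0.014 and 0.026 m and linear speed of each of red_blank, blue_blank below 0.03 m/s and horizontal distance between blue_centre and blue_place below 0.013 m and angle between the x axis of blue_centre and the x axis of blue_place, either way round below 0.14 rad and z of blue_centre in the frame of blue_place between 0.014 and 0.026 m and contact force between the fingers and red_blank below 0.1 N and contact force between the fingers and blue_blank below 0.1 N), for 0.2 s.
At the end, for the whole second after the job is handed in: Each blank's centre is within 13 mm of the middle of its own line (seen from above), along it within 0.14 rad; red and blue lie on the board (centre 20 mm above it, within 6 mm), yellow and green across them (centre 60 mm above the board, within 6 mm); all are at rest (horizontal distance between red_centre and red_place below 0.013 m and angle between the x axis of red_centre and the x axis of red_place, either way round below 0.14 rad and z of red_centre in the frame of red_place between 0.014 and 0.026 m and linear speed of each of red_blank, blue_blank, yellow_blank, green_blank below 0.03 m/s and horizontal distance between blue_centre and blue_place below 0.013 m and angle between the x axis of blue_centre and the x axis of blue_place, either way round below 0.14 rad and z of blue_centre in the frame of blue_place between 0.014 and 0.026 m and horizontal distance between yellow_centre and yellow_place below 0.013 m and angle between the x axis of yellow_centre and the x axis of yellow_place, either way round below 0.14 rad and z of yellow_centre in the frame of yellow_place between 0.054 and 0.066 m and horizontal distance between green_centre and green_place below 0.013 m and angle between the x axis of green_centre and the x axis of green_place, either way round below 0.14 rad and z of green_centre in the frame of green_place between 0.054 and 0.066 m); the robot touches nothing.
It fails at once if a blank is dropped on its place (it moves faster than 0.6 m/s within 50 mm of its place and below 90 mm above the board) ((linear speed of red_blank above 0.6 m/s and horizontal distance between red_centre and red_place below 0.05 m and z of red_centre in the frame of red_place below 0.09 m) or (linear speed of blue_blank above 0.6 m/s and horizontal distance between blue_centre and blue_place below 0.05 m and z of blue_centre in the frame of blue_place below 0.09 m) or (linear speed of yellow_blank above 0.6 m/s and horizontal distance between yellow_centre and yellow_place below 0.05 m and z of yellow_centre in the frame of yellow_place below 0.09 m) or (linear speed of green_blank above 0.6 m/s and horizontal distance between green_centre and green_place below 0.05 m and z of green_centre in the frame of green_place below 0.09 m)).
It fails at once if the glue bottle is disturbed (distance of glue_bottle from where it was at the start of the episode above 0.025 m).
It fails at once if the hammer is disturbed (distance of hammer from where it was at the start of the episode above 0.025 m).
It also fails if it takes over 128 s, if anything falls off the work surface, if the arm or the gripper's body presses on something with over 40 N, if the wrist force passes 120 N, or if a joint passes its speed limit or range.

## Working session

There is one attempt and no reset: what is moved stays moved. The work goes in short steps, Python scripts to look and compute and a shell command to move; the robot and the scene stay as the last step left them, time stands still between calls to the robot, and variables do not carry over. Pictures are saved under pics/ and viewed, at most 14 in all, crops included, and the job is handed in when it is done.

```bash
mkdir -p pics; ls
python3 - <<'E'
from station import r, imaging, ticket
import cv2,numpy as np
for n in ("scene","top"):
    cv2.imwrite(f"pics/{n}0.png",imaging.camera(n)[...,::-1])
    print(n,imaging.get_calibration(n))
print(imaging.get_calibration("wrist"))
print(r.get_obs())
E
```

```text
pics
scene {'K': array([[474.94162662,   0.        , 258.14250449],
       [  0.        , 474.94162662, 192.0396676 ],
       [  0.        ,   0.        ,   1.        ]]), 'position': array([1479.76653126, -692.93765874, 1233.07699525]), 'rotation': array([ 0.80531941,  0.4569248 , -0.18621147, -0.32864214])}
top {'K': array([[389.2989619 ,   0.        , 258.80658086],
       [  0.        , 389.2989619 , 188.56554572],
       [  0.        ,   0.        ,   1.        ]]), 'position': array([ 434.98692263, -128.70793932, 1407.95481678]), 'rotation': array([ 0.71089454, -0.70239953,  0.02802398, -0.02187482])}
{'K': array([[322.21884822,   0.        , 256.21655523],
       [  0.        , 322.21884822, 188.90158016],
       [  0.        ,   0.        ,   1.        ]]), 'hand_eye': array([[-5.29177870e-04, -9.63987688e-01, -2.65946343e-01,
         6.69135064e+01],
       [ 9.99999155e-01, -8.25855462e-04,  1.00372531e-03,
        -2.13436989e-01],
       [-1.18721208e-03, -2.65945587e-01,  9.63987311e-01,
        -1.42651445e+02],
       [ 0.00000000e+00,  0.00000000e+00,  0.00000000e+00,
         1.00000000e+00]])}
{'time_s': 0.1, 'joints': array([ 1.12569431e+00,  2.91210243e-01, -1.54068024e-01,  1.12669660e+00,
        2.42639848e-05,  1.43150142e+00]), 'qd': array([-0.00126545, -0.00098247,  0.0022048 , -0.00180592, -0.00045162,
       -0.00025752]), 'tau': array([ 1.54703717e-03, -5.37975812e+01,  3.31918681e+01,  9.31647490e-03,
       -1.38969281e-04,  1.08999512e-05]), 'tcp_pos': array([157.87048433, 500.28226822, 230.7904414 ]), 'tcp_rot': array([ 1.52308430e-01,  9.88332836e-01, -5.60799182e-04, -1.81362208e-04]), 'ft_force': array([-0.12542569, -0.63026232,  0.04935861]), 'wrist_torque': array([ 0.00066203, -0.08534116,  0.00700939]), 'finger_force': 0.0, 'grip_width': 85.22481030578952}
```

View pics/top0.png

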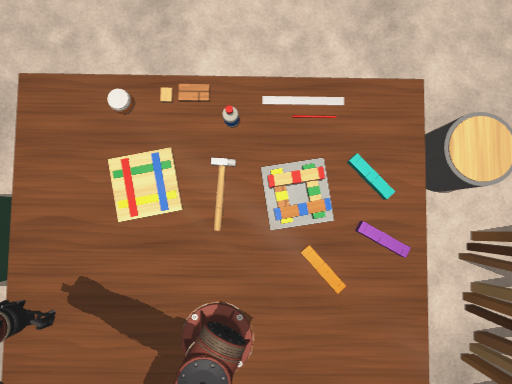

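View pics/scene0.png

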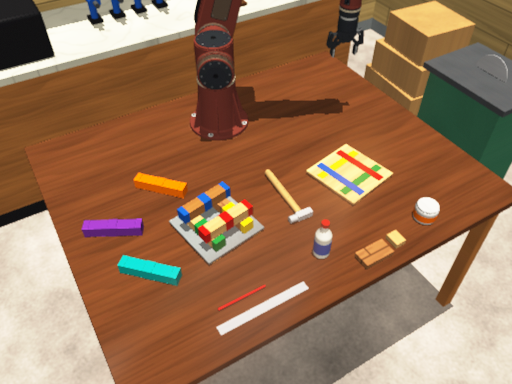

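The top view shows the drying board at (145,185) with the red line at (129,187), blue at (160,181), green at (142,171) and yellow at (147,200). The stack is at (297,194): the red bar is on top at (297,176) and the blue one at (302,210), with yellow and green underneath. The lone orange (323,270), turquoise (372,176) and purple (383,239) bars are decoys, because they are not in the stack and have no wood with caps and bands. I'll measure and crop to confirm.

```bash
cat > h.py <<'E'
from station import r, imaging, ticket
import cv2,numpy as np
from scipy.spatial.transform import Rotation as R
HUE={'red':[(0,6),(174,180)],'blue':[(104,120)],'yellow':[(24,32)],'green':[(45,75)]}
def cam(n):
    c=imaging.get_calibration(n); K=c['K']
    if n=='wrist':
        o=r.get_obs(); H=c['hand_eye']; T=R.from_quat(o['tcp_rot']).as_matrix()
        return K,T@H[:3,:3],T@H[:3,3]+o['tcp_pos']
    return K,R.from_quat(c['rotation']).as_matrix(),c['position']
def cast(uv,z,C):
    K,Rm,p=C; uv=np.atleast_2d(uv).astype(float)
    d=np.c_[uv,np.ones(len(uv))]@np.linalg.inv(K).T@Rm.T
    return (p+d*((z-p[2])/d[:,2])[:,None])[:,:2]
def proj(P,C):
    K,Rm,p=C; q=(np.atleast_2d(P)-p)@Rm@K.T
    return q[:,:2]/q[:,2:]
def mask(img,c,smin=150,vmin=70):
    h=cv2.cvtColor(img,cv2.COLOR_RGB2HSV)
    m=sum(((h[...,0]>=a)&(h[...,0]<=b)) for a,b in HUE[c])>0
    return (m&(h[...,1]>=smin)&(h[...,2]>=vmin)).astype(np.uint8)
def rect(P):
    (c,(w,h),a)=cv2.minAreaRect(P.astype(np.float32))
    if h>w: w,h,a=h,w,a+90
    return np.round(c,1),round(w,1),round(h,1),round((a+90)%180-90,1)
def show(img,name,box,s):
    x0,y0,x1,y1=box; cv2.imwrite('pics/'+name,cv2.resize(img[y0:y1,x0:x1,::-1],None,fx=s,fy=s,interpolation=cv2.INTER_CUBIC))
def find(img,C,c,z,box,**k):
    m=mask(img,c,**k); x0,y0,x1,y1=box; n=np.zeros_like(m); n[y0:y1,x0:x1]=m[y0:y1,x0:x1]
    n=cv2.morphologyEx(n,cv2.MORPH_OPEN,np.ones((2,2)))
    v,u=np.nonzero(n); return rect(cast(np.c_[u,v],z,C))
E
python3 - <<'E'
from h import *
C=cam('top'); img=imaging.camera('top')
for c in HUE: print('place',c,find(img,C,c,18,(105,145,190,225)))
for c,z in zip(HUE,(98,98,58,58)): print('blank',c,find(img,C,c,z,(258,152,338,235)))
show(img,'crop1.png',(255,150,415,300),4)
show(img,'crop2.png',(100,140,250,245),4)
E
```

```text
place red (array([530.3, 319.3]), 208.7, 26.4, 11.7)
place blue (array([552.3, 212. ]), 205.4, 24.1, 11.5)
place yellow (array([487.9, 254.5]), 207.4, 27.9, -78.6)
place green (array([575.7, 367.5]), 21.4, 14.3, 2.2)
blank red (array([ 566.5, -267.4]), 189.0, 41.3, -80.5)
blank blue (array([ 458. , -291.1]), 186.5, 37.5, -78.1)
blank yellow (array([ 504. , -221.1]), 189.4, 39.4, 12.5)
blank green (array([0., 0.]), 0.0, 0.0, 0.0)
```

View pics/crop1.png

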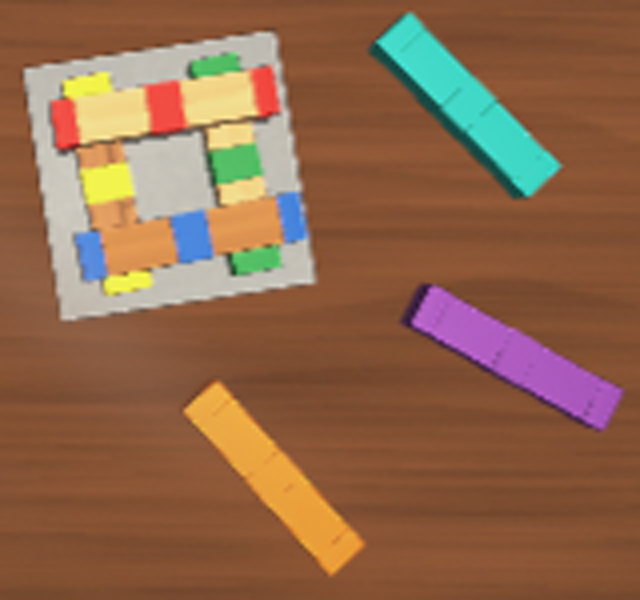

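Red (crop at 165,105) and blue (190,235) are the wood bars with caps and bands, lying on yellow (105,185) and green (235,165). The three plain bars are decoys. The measured spacings of 109–111 mm match the stated 110. Next I move over the drying board for a close measurement.

```bash
python3 -m inch '{"jaw":[-1,-1,-1,-1,-1],"linear":[[-0.04,-0.01,0],[-0.04,-0.01,0],[-0.04,-0.01,0],[-0.04,-0.01,0],[-0.04,-0.01,0]],"roll":[0,0,0,0,0]}'; python3 -m inch '{"jaw":[-1,-1,-1,-1,-1],"linear":[[-0.04,-0.01,0],[-0.04,-0.01,0],[-0.04,-0.01,0],[-0.04,-0.01,0],[-0.04,-0.01,0]],"roll":[0,0,0,0,0]}'; python3 -m inch '{"jaw":[-1,-1,-1,-1],"linear":[[-0.036,-0.008,0],[0,0,0],[0,0,0],[0,0,0]],"roll":[0,0,0,0]}'
python3 - <<'E'
from h import *
import numpy as np
C=cam('wrist'); img=imaging.camera('wrist'); print(r.get_obs()['tcp_pos'],r.get_obs()['qd'].max())
cv2.imwrite('pics/w1.png',img[...,::-1])
for c in HUE: print(c,find(img,C,c,18,(0,0,512,384)))
E
```

```text
time_s: 0.57
tcp_pos: [334.9, 391.4, 231.2]
tcp_rot: [0.152, 0.988, -0.0, -0.0]
ft_force: [0.3, 1.2, -0.0]
grip_width: 85.3
finger_force: 0.0
time_s: 0.98
tcp_pos: [510.8, 283.3, 231.1]
tcp_rot: [0.152, 0.988, -0.0, -0.0]
ft_force: [-0.1, 1.8, 0.1]
grip_width: 85.4
finger_force: 0.0
time_s: 1.32
tcp_pos: [540.8, 266.3, 230.8]
tcp_rot: [0.153, 0.988, -0.0, -0.001]
ft_force: [-0.4, 0.4, -0.7]
grip_width: 85.5
finger_force: 0.0
[540.45624139 266.72852067 231.07068757] 0.017422323645700094
red (array([532.5, 322.4]), 208.0, 26.7, 11.8)
blue (array([0., 0.]), 0.0, 0.0, 0.0)
yellow (array([0., 0.]), 0.0, 0.0, 0.0)
green (array([0., 0.]), 0.0, 0.0, 0.0)
```

View pics/w1.png

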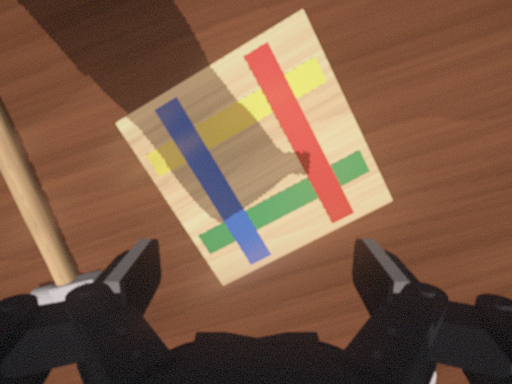

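The wrist view shows the board with blue line at (212,180), red at (298,130), yellow at (240,118) and green at (285,202), partly in shadow. I'll sample the hues and widen the masks.

```bash
sed -i "s/^HUE=.*/HUE={'red':[(0,6),(174,180)],'blue':[(104,128)],'yellow':[(23,34)],'green':[(45,80)]}/; s/smin=150,vmin=70/smin=130,vmin=45/" h.py
python3 - <<'E'
from h import *
C=cam('wrist'); img=imaging.camera('wrist'); h=cv2.cvtColor(img,cv2.COLOR_RGB2HSV)
for u,v in ((190,140),(255,250),(310,72),(215,127),(350,168),(265,212),(298,130),(200,100),(330,130)): print(u,v,h[v,u])
for kw in ({},{'smin':150}):
  for c in HUE: 
    for b in ((100,0,400,290),):
        print(c,find(img,C,c,18,b,**kw))
t=imaging.camera('top'); h=cv2.cvtColor(t,cv2.COLOR_RGB2HSV); print(h[190,314],h[171,142])
E
```

```text
190 140 [124  61 125]
255 250 [115  87 190]
310 72 [ 29 116 235]
215 127 [ 22 146 175]
350 168 [ 55  90 175]
265 212 [ 61  93 172]
298 130 [  3 153 233]
200 100 [ 17  97 161]
330 130 [ 20  71 235]
red (array([532.5, 322.6]), 208.8, 27.0, 11.7)
blue (array([599.1, 227.6]), 17.7, 10.0, 72.5)
yellow (array([499.6, 217.9]), 124.5, 24.6, -80.0)
green (array([0., 0.]), 0.0, 0.0, 0.0)
red (array([532.4, 322.6]), 207.7, 26.4, 11.4)
blue (array([0., 0.]), 0.0, 0.0, 0.0)
yellow (array([0., 0.]), 0.0, 0.0, 0.0)
green (array([0., 0.]), 0.0, 0.0, 0.0)
[ 65 142 200] [ 64 139 194]
```

Run:
```python
from h import *
C=cam('wrist'); a=cv2.imread('pics/w1.png')[...,::-1]; img=imaging.camera('wrist')
print(a[140,190],img[140,190],abs(a.astype(int)-img).mean())
HUE['blue']=[(104,135)];HUE['yellow']=[(21,36)]
for im in (a,img):
  for c,s in zip(HUE,(120,45,110,60)): print(c,find(im,C,c,18,(100,0,400,290),smin=s))
cv2.imwrite('pics/w2.png',img[...,::-1])
```

```text
[ 98  95 124] [ 97  92 122] 4.001024034288195
red (array([532.2, 323.5]), 209.5, 27.0, 11.8)
blue (array([554.8, 215.4]), 209.2, 27.3, 11.7)
yellow (array([489.4, 258.2]), 209.8, 28.1, -78.2)
green (array([597.5, 280.9]), 208.9, 26.4, -78.2)
red (array([532.6, 322.5]), 209.0, 26.9, 11.7)
blue (array([555. , 214.3]), 208.9, 27.4, 11.7)
yellow (array([489.9, 257.3]), 209.5, 27.8, -78.4)
green (array([597.7, 279.6]), 208.4, 26.4, -78.4)
```

View pics/w2.png

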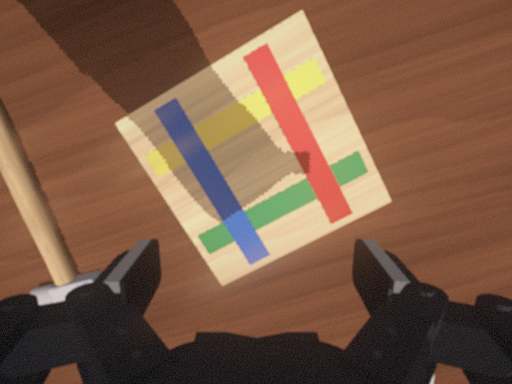

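Line sizes come out at 209 x 27 mm and 110 mm apart, and agree with the top camera to about 3 mm. Averaged board centre is (542.8, 267.3) at 11.7°. Next, the stack.

```bash
python3 -m inch '{"jaw":[-1,-1,-1,-1,-1],"linear":[[-0.0098,-0.0377,0],[-0.0098,-0.0377,0],[-0.0098,-0.0377,0],[-0.0098,-0.0377,0],[-0.0098,-0.0377,0]],"roll":[0,0,0,0,0]}' | grep tcp_p;  python3 -m inch '{"jaw":[-1,-1,-1,-1,-1],"linear":[[-0.0098,-0.0377,0],[-0.0098,-0.0377,0],[-0.0098,-0.0377,0],[-0.0098,-0.0377,0],[-0.0098,-0.0377,0]],"roll":[0,0,0,0,0]}' | grep tcp_p;  python3 -m inch '{"jaw":[-1,-1,-1,-1],"linear":[[-0.0098,-0.0377,0],[-0.0098,-0.0377,0],[-0.0098,-0.0377,0],[-0.0098,-0.0377,0]],"roll":[0,0,0,0]}' | grep tcp_p
python3 -m inch '{"jaw":[-1,-1,-1,-1,-1],"linear":[[0,0,0],[0,0,0],[0,0,0],[0,0,0],[0,0,0]],"roll":[7,7,7,7,7]}' | grep tcp_; python3 -m inch '{"jaw":[-1,-1,-1,-1,-1],"linear":[[0,0,0],[0,0,0],[0,0,0],[0,0,0],[0,0,0]],"roll":[7,7,7,6,0]}' | grep tcp_
cat > st.py <<'E'
from h import *
import sys
HUE['blue']=[(104,135)];HUE['yellow']=[(22,36)]
C=cam('wrist'); img=imaging.camera('wrist'); o=r.get_obs()
T=R.from_quat(o['tcp_rot']).as_matrix(); print(o['time_s'],o['tcp_pos'].round(1),'tool x deg',np.degrees(np.arctan2(T[1,0],T[0,0])).round(1))
cv2.imwrite('pics/'+sys.argv[1],img[...,::-1])
for c,s,z in zip(HUE,(120,45,120,60),map(float,sys.argv[2].split(','))): print(c,find(img,C,c,z,(60,0,480,290),smin=s))
E
python3 st.py w3.png 98,98,58,58
```

```text
tcp_pos: [530.4, 71.2, 231.7]
tcp_pos: [520.8, -123.6, 231.8]
tcp_pos: [513.0, -279.2, 231.8]
tcp_pos: [513.4, -277.4, 231.6]
tcp_rot: [0.445, 0.896, 0.0, 0.0]
tcp_pos: [513.4, -277.3, 231.6]
tcp_rot: [0.641, 0.768, 0.0, 0.0]
3.5667 [ 513.4 -277.5  231.5] tool x deg 100.6
red (array([ 634.4, -263.5]), 205.3, 176.4, -80.2)
blue (array([ 462.2, -289.2]), 191.1, 45.4, -78.3)
yellow (array([ 503.1, -221.6]), 182.3, 38.4, 12.3)
green (array([ 524.2, -327.9]), 189.1, 51.0, 12.3)
```

View pics/w3.png

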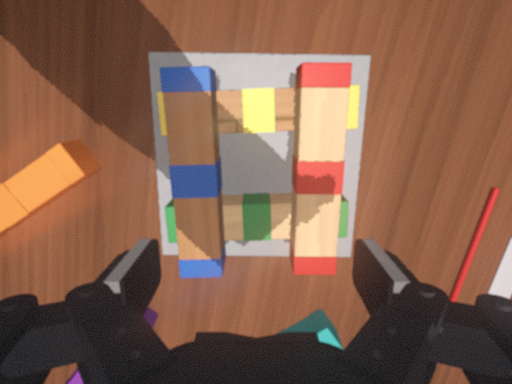

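The red bar is on the right at (322,170), blue on the left at (195,170), yellow at (258,108) and green at (257,217). The pencil at (480,240) spoiled the red mask, so I'll limit the box.

Run:
```python
from h import *
C=cam('wrist'); img=cv2.imread('pics/w3.png')[...,::-1]
print(find(img,C,'red',98,(280,40,400,290),smin=120))
```

```text
(array([ 567.8, -267.1]), 189.8, 43.9, -79.4)
```

Red is at about (568.5, -267), 190 mm long, 110 mm from blue. I'll move over it, descend and grip.

```bash
python3 -m inch '{"jaw":[-1,-1,-1,-1,-1],"linear":[[0,0.028,0],[0,0.028,0],[0,0,0.03],[0,0,0.035],[0,0,0.035]],"roll":[0,0,0,0,0]}' | grep tcp_p;  python3 -m inch '{"jaw":[-1,-1,-1,-1,-1],"linear":[[0,0,0.035],[0,0,0.025],[0,0,0.01],[0,0,0],[0,0,0]],"roll":[0,0,0,0,0]}';  python3 -m inch '{"jaw":[1,1,1,1,1],"linear":[[0,0,0],[0,0,0],[0,0,0],[0,0,0],[0,0,0]],"roll":[0,0,0,0,0]}'; python3 -m inch '{"jaw":[1,1,1,1,1],"linear":[[0,0,0],[0,0,0],[0,0,0],[0,0,0],[0,0,0]],"roll":[0,0,0,0,0]}'
```

```text
tcp_pos: [569.4, -267.6, 130.8]
time_s: 4.4
tcp_pos: [568.7, -268.1, 62.2]
tcp_rot: [0.639, 0.769, 0.0, 0.0]
ft_force: [-0.4, -0.3, 0.9]
grip_width: 85.1
finger_force: 0.0
time_s: 4.82
tcp_pos: [569.1, -268.5, 62.7]
tcp_rot: [0.64, 0.769, 0.0, 0.001]
ft_force: [-0.0, -0.4, 6.8]
grip_width: 39.4
finger_force: 61.5
time_s: 5.23
tcp_pos: [569.1, -268.5, 62.7]
tcp_rot: [0.64, 0.769, 0.0, 0.001]
ft_force: [-0.4, 1.0, 6.4]
grip_width: 39.7
finger_force: 61.5
```

```bash
python3 -m inch '{"jaw":[1,1,1,1,1],"linear":[[0,0,-0.02],[0,0,-0.036],[0,0,-0.036],[0,0,-0.036],[0.02,0.0024,0]],"roll":[0,0,0,0,0]}' | grep -v rot;  python3 -m inch '{"jaw":[1,1,1,1,1],"linear":[[0.0391,0.0048,0],[0.0391,0.0048,0],[0.0391,0.0048,0],[0.0391,0.0048,0],[0.0391,0.0048,0]],"roll":[0,0,0,0,0]}' | grep -v rot; python3 -m inch '{"jaw":[1,1,1,1,1],"linear":[[0.0391,0.0048,0],[0.0391,0.0048,0],[0.0391,0.0048,0],[0.0391,0.0048,0],[0.0391,0.0048,0]],"roll":[0,0,0,0,0]}' | grep pos;  python3 -m inch '{"jaw":[1,1,1,1,1],"linear":[[0.0391,0.0048,0],[0.0391,0.0048,0],[0.0391,0.0048,0],[0.0391,0.0048,0],[0.019,0.0024,0]],"roll":[0,0,0,0,0]}' | grep pos
python3 -m inch '{"jaw":[1,1,1,1,1],"linear":[[0,0,0],[0,0,0],[0,0,0],[0,0,0],[0,0,0]],"roll":[-7,-7,-7,-7,-7]}' | grep pos;python3 -m inch '{"jaw":[1,1,1,1,1],"linear":[[0,0,0],[0,0,0],[0,0,0],[0,0,0],[0,0,0]],"roll":[-7,-7,-7,-7,-7]}' | grep pos;python3 -m inch '{"jaw":[1,1,1,1,1],"linear":[[0,0,0],[0,0,0],[0,0,0],[0,0,0],[0,0,0]],"roll":[-7,-7,-7.1,0,0]}'
python3 - <<'E'
from h import *
o=r.get_obs();T=R.from_quat(o['tcp_rot']).as_matrix();print(np.degrees(np.arctan2(T[1,0],T[0,0]))%360)
C=cam('wrist');img=imaging.camera('wrist');cv2.imwrite('pics/w4.png',img[...,::-1])
E
```

```text
time_s: 5.65
tcp_pos: [570.3, -252.3, 196.8]
ft_force: [0.4, -1.1, -1.0]
grip_width: 39.1
finger_force: 61.5
time_s: 6.07
tcp_pos: [554.4, -49.6, 189.4]
ft_force: [1.2, 0.5, -2.7]
grip_width: 39.4
finger_force: 61.3
tcp_pos: [542.5, 147.1, 189.5]
tcp_pos: [531.3, 325.9, 189.3]
tcp_pos: [532.2, 321.7, 189.2]
tcp_pos: [532.2, 321.5, 189.2]
time_s: 8.15
tcp_pos: [532.3, 321.6, 189.3]
tcp_rot: [-0.099, 0.995, -0.0, -0.0]
ft_force: [-0.1, 0.0, -1.8]
grip_width: 39.3
finger_force: 61.3
191.35779172537187
```

View pics/w4.png

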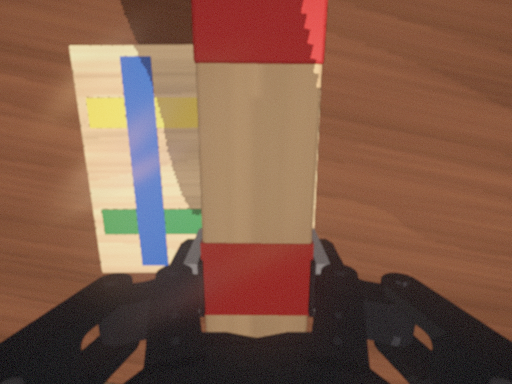

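The red bar is held squarely, with cap edge at row 63 and band at rows 242–316. I'll compute its centre relative to the tool.

Run:
```python
from h import *
C=cam('wrist');o=r.get_obs();T=R.from_quat(o['tcp_rot']).as_matrix()
for u,v in ((258,63),(258,242),(258,316),(200,200),(317,200)):
    p=cast((u,v),224.6,C)[0]; print(u,v,p.round(1),'tool',((p-o['tcp_pos'][:2])@T[:2,:2]).round(1))
```

```text
258 63 [455.7 306.6] tool [78.1  0.3]
258 242 [515.2 318.5] tool [17.4  0.4]
258 316 [545.7 324.7] tool [-13.8   0.4]
200 200 [503.5 295.6] tool [ 33.4 -19.9]
317 200 [495.5 335.6] tool [33.3 21. ]
```

```bash
python3 -m inch '{"jaw":[1,1,1,1,1],"linear":[[-0.001,0,0.025],[0,0,0.03],[0,0,0.03],[0,0,0.03],[0,0,0.025]],"roll":[-0.3,0,0,0,0]}' | grep pos;  python3 -m inch '{"jaw":[1,1,1,1,1],"linear":[[0,0,0.015],[0,0,0.006],[0,0,0.003],[0,0,0.001],[0,0,0]],"roll":[0,0,0,0,0]}'; python3 -m inch '{"jaw":[1,1,1],"linear":[[0,0,0.001],[0,0,0],[0,0,0]],"roll":[0,0,0]}'
```

```text
tcp_pos: [532.7, 321.6, 47.4]
time_s: 9.03
tcp_pos: [534.2, 322.2, 25.3]
tcp_rot: [-0.103, 0.995, 0.0, 0.001]
ft_force: [1.3, -0.2, -2.1]
grip_width: 39.2
finger_force: 61.3
time_s: 9.28
tcp_pos: [533.9, 322.1, 24.1]
tcp_rot: [-0.103, 0.995, 0.0, 0.001]
ft_force: [0.2, 0.8, -2.9]
grip_width: 39.3
finger_force: 61.3
```

```bash
python3 -m inch '{"jaw":[1,1,1],"linear":[[0,0,0.0012],[0,0,0],[0,0,0]],"roll":[0,0,0]}'; python3 -m inch '{"jaw":[-0.6,-0.6,-0.6,-0.6,-0.6],"linear":[[0,0,0],[0,0,0],[0,0,0],[0,0,0],[0,0,0]],"roll":[0,0,0,0,0]}';  python3 -m inch '{"jaw":[-1,-1,-1,-1,-1],"linear":[[0,0,-0.02],[0,0,-0.04],[0,0,-0.04],[0,0,-0.04],[0,0,-0.04]],"roll":[0,0,0,0,0]}'
```

```text
time_s: 9.53
tcp_pos: [533.9, 322.1, 22.7]
tcp_rot: [-0.103, 0.995, 0.0, 0.001]
ft_force: [-0.6, -0.9, 4.6]
grip_width: 39.3
finger_force: 61.8
time_s: 9.95
tcp_pos: [533.4, 321.9, 22.0]
tcp_rot: [-0.103, 0.995, -0.0, -0.0]
ft_force: [0.5, 0.5, 0.1]
grip_width: 68.5
finger_force: 0.0
time_s: 10.37
tcp_pos: [533.0, 321.7, 204.0]
tcp_rot: [-0.103, 0.995, -0.0, -0.0]
ft_force: [1.2, 0.8, -0.1]
grip_width: 85.6
finger_force: 0.0
```

Red is down. Next, blue.

```bash
python3 -m inch '{"jaw":[-1,-1,-1,-1,-1],"linear":[[0.0132,-0.039,0],[0.0132,-0.039,0],[0.0132,-0.039,0],[0.0132,-0.039,0],[0.0132,-0.039,0]],"roll":[0,0,0,0,0]}' | grep pos;  python3 -m inch '{"jaw":[-1,-1,-1,-1,-1],"linear":[[0.0132,-0.039,0],[0.0132,-0.039,0],[0.0132,-0.039,0],[0.0132,-0.039,0],[0.0132,-0.039,0]],"roll":[0,0,0,0,0]}' | grep pos; python3 -m inch '{"jaw":[-1,-1,-1,-1,-1],"linear":[[0.0132,-0.039,0],[0.0132,-0.039,0],[0.0132,-0.039,0],[0.0132,-0.039,0],[0.0132,-0.039,0]],"roll":[0,0,0,0,0]}' | grep pos
python3 -m inch '{"jaw":[-1,-1,-1,-1,-1],"linear":[[0,0,0],[0,0,0],[0,0,0],[0,0,0],[0,0,0]],"roll":[7,7,7,7,7]}' | grep pos;python3 -m inch '{"jaw":[-1,-1,-1,-1,-1],"linear":[[0,0,0],[0,0,0],[0,0,0],[0,0,0],[0,0,0]],"roll":[7,7,7,7,7]}' | grep pos;python3 -m inch '{"jaw":[-1,-1,-1,-1,-1],"linear":[[0,0,0],[0,0,0],[0,0,0],[0,0,0],[0,0,0]],"roll":[7,7,7.1,0,0]}'
python3 st.py w5.png 98,98,58,58
python3 - <<'E'
from h import *
C=cam('top'); img=imaging.camera('top')
print('top red placed',find(img,C,'red',58,(105,145,190,225)))
C=cam('wrist');o=r.get_obs();print(find(cv2.imread('pics/w5.png')[...,::-1],C,'blue',98,(60,0,300,290),smin=45))
E
```

```text
tcp_pos: [508.4, 115.9, 202.2]
tcp_pos: [483.9, -88.8, 202.3]
tcp_pos: [459.4, -293.4, 202.3]
tcp_pos: [459.9, -291.5, 202.0]
tcp_pos: [460.0, -291.4, 202.1]
time_s: 12.87
tcp_pos: [460.1, -291.3, 202.1]
tcp_rot: [0.636, 0.772, 0.0, -0.0]
ft_force: [0.2, 0.2, -0.1]
grip_width: 85.4
finger_force: 0.0
12.9167 [ 460.1 -291.3  202.1] tool x deg 101.0
red (array([0., 0.]), 0.0, 0.0, 0.0)
blue (array([ 459.9, -288.9]), 189.3, 41.0, -78.2)
yellow (array([ 507.2, -220.8]), 190.6, 38.8, 12.1)
green (array([ 524.2, -327.8]), 190.0, 51.0, 11.0)
top red placed (array([526.2, 312.8]), 202.8, 48.7, 11.3)
(array([ 460., -289.]), 189.3, 41.0, -78.2)
```

View pics/w5.png

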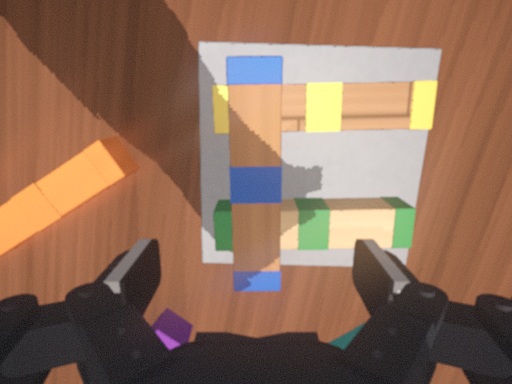

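Blue is centred at (255,173), 2 mm ahead of the TCP, with green and yellow undisturbed. I'll grip it.

```bash
python3 -m inch '{"jaw":[-1,-1,-1,-1,-1],"linear":[[0.002,0,0.02],[0,0,0.035],[0,0,0.035],[0,0,0.03],[0,0,0.015]],"roll":[-0.8,0,0,0,0]}' | grep tcp_p;  python3 -m inch '{"jaw":[-1,-1,1,1,1],"linear":[[0,0,0.005],[0,0,0],[0,0,0],[0,0,0],[0,0,0]],"roll":[0,0,0,0,0]}';  python3 -m inch '{"jaw":[1,1,1,1,1],"linear":[[0,0,0],[0,0,0],[0,0,0],[0,0,0],[0,0,0]],"roll":[0,0,0,0,0]}'
```

```text
tcp_pos: [458.1, -288.0, 63.7]
time_s: 13.8
tcp_pos: [460.6, -290.1, 63.5]
tcp_rot: [0.632, 0.775, -0.0, 0.001]
ft_force: [-0.1, 0.7, 0.4]
grip_width: 51.4
finger_force: 0.0
time_s: 14.22
tcp_pos: [460.4, -290.0, 63.4]
tcp_rot: [0.632, 0.775, -0.0, 0.001]
ft_force: [-2.0, 0.4, 6.6]
grip_width: 39.2
finger_force: 61.4
```

```bash
python3 -m inch '{"jaw":[1,1,1,1,1],"linear":[[0,0,-0.02],[0,0,-0.036],[0,0,-0.036],[0,0,-0.036],[0.02,0.008,0]],"roll":[0,0,0,0,0]}' | grep pos;  python3 -m inch '{"jaw":[1,1,1,1,1],"linear":[[0.0365,0.0148,0],[0.0365,0.0148,0],[0.0365,0.0148,0],[0.0365,0.0148,0],[0.0365,0.0148,0]],"roll":[0,0,0,0,0]}' | grep pos; python3 -m inch '{"jaw":[1,1,1,1,1],"linear":[[0.0365,0.0148,0],[0.0365,0.0148,0],[0.0365,0.0148,0],[0.0365,0.0148,0],[0.0365,0.0148,0]],"roll":[0,0,0,0,0]}' | grep pos;  python3 -m inch '{"jaw":[1,1,1,1],"linear":[[0.0365,0.0148,0],[0.0365,0.0148,0],[0.0163,0.0073,0],[0,0,0]],"roll":[0,0,0,0]}' | grep pos
python3 -m inch '{"jaw":[1,1,1,1,1],"linear":[[0,0,0],[0,0,0],[0,0,0],[0,0,0],[0,0,0]],"roll":[-7,-7,-7,-7,-7]}' | grep pos;python3 -m inch '{"jaw":[1,1,1,1,1],"linear":[[0,0,0],[0,0,0],[0,0,0],[0,0,0],[0,0,0]],"roll":[-7,-7,-7,-7,-7]}' | grep pos;python3 -m inch '{"jaw":[1,1,1,1,1],"linear":[[0,0,0],[0,0,0],[0,0,0],[0,0,0],[0,0,0]],"roll":[-7,-7,-6.1,0,0]}'
cat > held.py <<'E'
import sys
from h import *
o=r.get_obs();T=R.from_quat(o['tcp_rot']).as_matrix();print(o['tcp_pos'].round(1),(np.degrees(np.arctan2(T[1,0],T[0,0]))%360).round(1))
C=cam('wrist');img=imaging.camera('wrist');cv2.imwrite('pics/'+sys.argv[1],img[...,::-1])
# column profile through the held bar: band edges and cap edge along u=258
h=cv2.cvtColor(img,cv2.COLOR_RGB2HSV)[:340,250:266,0].astype(float); h=np.median(h,axis=1)
e=[v for v in range(4,336) if abs(h[v+2]-h[v-2])>8]
z=o['tcp_pos'][2]+float(sys.argv[2])
g=[]
for v in e:
    if not g or v-g[-1][-1]>3: g.append([v])
    else: g[-1].append(v)
for q in g:
    v=np.mean(q); p=cast((258,v),z,C)[0]; print('row',v,'tool',((p-o['tcp_pos'][:2])@T[:2,:2]).round(1))
E
python3 held.py w6.png 35
```

```text
tcp_pos: [466.4, -272.9, 197.3]
tcp_pos: [499.4, -72.8, 190.6]
tcp_pos: [535.2, 121.1, 190.6]
tcp_pos: [553.7, 218.1, 190.1]
tcp_pos: [553.3, 213.4, 190.3]
tcp_pos: [553.3, 213.3, 190.4]
time_s: 17.05
tcp_pos: [553.4, 213.5, 190.3]
tcp_rot: [-0.1, 0.995, -0.0, 0.0]
ft_force: [-0.1, -1.1, -2.4]
grip_width: 39.2
finger_force: 61.1
[553.4 213.5 190.3] 191.5
row 67.0 tool [77.   0.3]
row 245.0 tool [16.1  0.4]
row 316.0 tool [-14.    0.4]
```

View pics/w6.png

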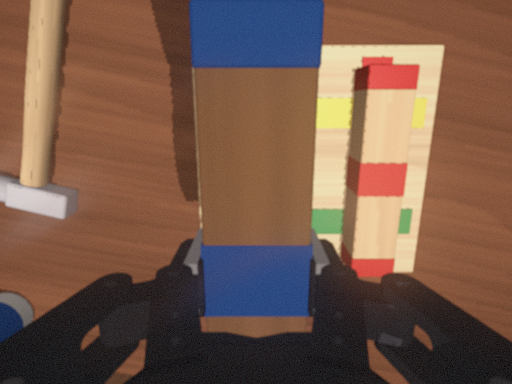

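The red blank lies along its line at (380,170). Blue is held true, centred 1.2 mm ahead, so I'll lower it.

```bash
python3 -m inch '{"jaw":[1,1,1,1,1],"linear":[[-0.0015,0,0.025],[0,0,0.03],[0,0,0.03],[0,0,0.03],[0,0,0.025]],"roll":[-0.2,0,0,0,0]}' | grep pos;  python3 -m inch '{"jaw":[1,1,1,1,1],"linear":[[0,0,0.015],[0,0,0.006],[0,0,0.003],[0,0,0.002],[0,0,0.001]],"roll":[0,0,0,0,0]}'; python3 -m inch '{"jaw":[1,1,1],"linear":[[0,0,0],[0,0,0],[0,0,0]],"roll":[0,0,0]}'
```

```text
tcp_pos: [554.3, 213.9, 48.3]
time_s: 17.93
tcp_pos: [555.8, 214.4, 24.0]
tcp_rot: [-0.103, 0.995, 0.0, 0.001]
ft_force: [0.7, 1.1, -1.3]
grip_width: 39.3
finger_force: 61.2
time_s: 18.18
tcp_pos: [555.5, 214.4, 23.9]
tcp_rot: [-0.103, 0.995, 0.0, 0.001]
ft_force: [-1.1, 0.5, -2.9]
grip_width: 39.1
finger_force: 61.2
```

```bash
python3 -m inch '{"jaw":[1,1,1],"linear":[[0,0,0.0008],[0,0,0],[0,0,0]],"roll":[0,0,0]}' | grep -v rot; python3 -m inch '{"jaw":[-0.6,-0.6,-0.6,-0.6,-0.6],"linear":[[0,0,0],[0,0,0],[0,0,0],[0,0,0],[0,0,0]],"roll":[0,0,0,0,0]}';  python3 -m inch '{"jaw":[-1,-1,-1,-1,-1],"linear":[[0,0,-0.02],[0,0,-0.04],[0,0,-0.04],[0,0,-0.04],[0,0.04,-0.04]],"roll":[0,0,0,0,0]}'; python3 -m inch '{"jaw":[-1,-1,-1],"linear":[[0,0.01,0],[0,0,0],[0,0,0]],"roll":[0,0,0]}'; python3 st.py w7.png 58,58,18,18
```

```text
time_s: 18.43
tcp_pos: [555.5, 214.4, 23.4]
ft_force: [-2.3, 0.2, 6.6]
grip_width: 39.3
finger_force: 62.0
time_s: 18.85
tcp_pos: [555.0, 214.3, 22.3]
tcp_rot: [-0.103, 0.995, -0.0, -0.0]
ft_force: [-1.1, 0.2, -0.1]
grip_width: 68.5
finger_force: 0.0
time_s: 19.27
tcp_pos: [550.6, 240.2, 195.3]
tcp_rot: [-0.102, 0.995, -0.001, 0.002]
ft_force: [1.7, 1.5, 0.1]
grip_width: 85.8
finger_force: 0.0
time_s: 19.52
tcp_pos: [546.5, 253.2, 191.5]
tcp_rot: [-0.104, 0.995, -0.0, -0.0]
ft_force: [-0.3, -0.6, 0.9]
grip_width: 85.4
finger_force: 0.0
19.5667 [546.2 252.5 190.8] tool x deg -168.1
red (array([530.5, 321.3]), 195.4, 41.9, 11.8)
blue (array([552., 215.]), 195.2, 41.5, 11.6)
yellow (array([489. , 257.8]), 208.8, 26.9, -78.6)
green (array([596.8, 279.8]), 208.4, 25.7, -78.1)
```

View pics/w7.png

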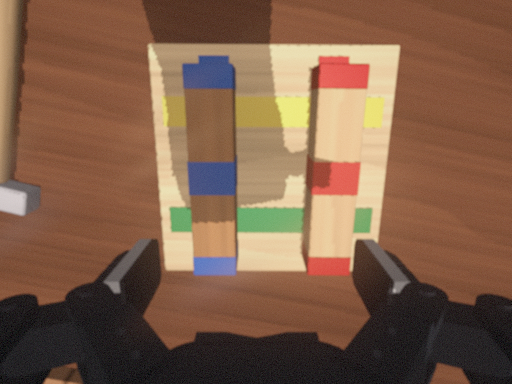

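Both lower blanks lie straight on their lines (blue (213,170), red (338,170)), each within about 2–3 mm. The tool's heading already suits yellow and green, so I go to yellow.

```bash
python3 -m inch '{"jaw":[-1,-1,-1,-1,-1],"linear":[[0.0114,-0.038,0],[0.0114,-0.038,0],[0.0114,-0.038,0],[0.0114,-0.038,0],[0.0114,-0.038,0]],"roll":[0,0,0,0,0]}' | grep pos;  python3 -m inch '{"jaw":[-1,-1,-1,-1,-1],"linear":[[0.0114,-0.038,0],[0.0114,-0.038,0],[0.0114,-0.038,0],[0.0114,-0.038,0],[0.0114,-0.038,0]],"roll":[0,0,0,0,0]}' | grep pos; python3 -m inch '{"jaw":[-1,-1,-1,-1,-1],"linear":[[0.0114,-0.038,0],[0.0114,-0.0375,0],[0,0,0],[0,0,0],[0,0,0]],"roll":[0,0,0,0,0]}' | grep pos
python3 st.py w8.png 58,58,58,58
```

```text
tcp_pos: [528.7, 52.8, 190.4]
tcp_pos: [511.8, -144.8, 190.6]
tcp_pos: [505.7, -221.1, 190.6]
20.8667 [ 506.  -220.4  190.9] tool x deg -168.1
red (array([0., 0.]), 0.0, 0.0, 0.0)
blue (array([0., 0.]), 0.0, 0.0, 0.0)
yellow (array([ 506.7, -218.9]), 190.1, 39.9, 12.2)
green (array([ 483.9, -334.8]), 108.4, 50.0, 11.7)
```

View pics/w8.png

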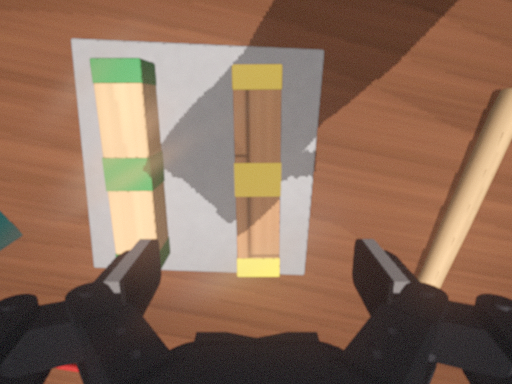

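Yellow at (257,170) is 1.5 mm off the TCP, green is at (135,160), and the hammer handle is more than 100 mm clear. I'll grip yellow.

```bash
python3 -m inch '{"jaw":[-1,-1,-1,-1,-1],"linear":[[-0.001,0.001,0.025],[0,0,0.035],[0,0,0.035],[0,0,0.035],[0,0,0.025]],"roll":[0,0,0,0,0]}' | grep tcp_p;  python3 -m inch '{"jaw":[-1,-1,1,1,1],"linear":[[0,0,0.01],[0,0,0.002],[0,0,0],[0,0,0],[0,0,0]],"roll":[0,0,0,0,0]}';  python3 -m inch '{"jaw":[1,1,1,1,1],"linear":[[0,0,0],[0,0,0],[0,0,0],[0,0,0],[0,0,0]],"roll":[0,0,0,0,0]}'
```

```text
tcp_pos: [506.3, -217.5, 34.0]
time_s: 21.7
tcp_pos: [508.8, -220.3, 26.5]
tcp_rot: [-0.104, 0.995, -0.001, 0.001]
ft_force: [0.2, 0.0, 0.5]
grip_width: 51.6
finger_force: 0.0
time_s: 22.12
tcp_pos: [508.6, -220.4, 26.4]
tcp_rot: [-0.103, 0.995, -0.001, 0.001]
ft_force: [-0.1, 1.1, 6.7]
grip_width: 39.0
finger_force: 61.3
```

```bash
python3 -m inch '{"jaw":[1,1,1,1,1],"linear":[[0,0,-0.02],[0,0,-0.036],[0,0,-0.036],[0,0,-0.036],[0,0,-0.036]],"roll":[0,0,0,0,0]}' | grep pos;  python3 -m inch '{"jaw":[1,1,1,1,1],"linear":[[-0.0033,0.0193,0],[-0.0066,0.0393,0],[-0.0066,0.0393,0],[-0.0066,0.0393,0],[-0.0066,0.0393,0]],"roll":[0,0,0,0,0]}' | grep pos; python3 -m inch '{"jaw":[1,1,1,1,1],"linear":[[-0.0066,0.0393,0],[-0.0066,0.0393,0],[-0.0066,0.0393,0],[-0.0066,0.0393,0],[-0.0066,0.0393,0]],"roll":[0,0,0,0,0]}' | grep pos;  python3 -m inch '{"jaw":[1,1,1,1],"linear":[[-0.0066,0.0393,0],[-0.0066,0.0393,0],[-0.0033,0.0193,0],[0,0,0]],"roll":[0,0,0,0]}' | grep pos
python3 -m inch '{"jaw":[1,1,1,1,1],"linear":[[0,0,0],[0,0,0],[0,0,0],[0,0,0],[0,0,0]],"roll":[7,7,7,7,7]}' | grep pos;python3 -m inch '{"jaw":[1,1,1,1,1],"linear":[[0,0,0],[0,0,0],[0,0,0],[0,0,0],[0,0,0]],"roll":[7,7,7,7,7]}' | grep pos;python3 -m inch '{"jaw":[1,1,1,1,1],"linear":[[0,0,0],[0,0,0],[0,0,0],[0,0,0],[0,0,0]],"roll":[7,7,6.1,0,0]}'
python3 held.py w9.png 31.6
```

```text
tcp_pos: [507.2, -219.7, 191.2]
tcp_pos: [499.9, -39.5, 189.5]
tcp_pos: [491.7, 160.0, 189.6]
tcp_pos: [487.5, 261.4, 189.3]
tcp_pos: [488.1, 256.7, 189.3]
tcp_pos: [488.1, 256.6, 189.3]
time_s: 24.95
tcp_pos: [488.1, 256.8, 189.2]
tcp_rot: [0.63, 0.777, 0.0, 0.0]
ft_force: [0.5, -0.3, -2.8]
grip_width: 39.1
finger_force: 61.5
[488.1 256.8 189.2] 101.9
row 61.5 tool [79.   0.8]
row 236.5 tool [18.   0.9]
row 307.5 tool [-12.5   0.9]
```

View pics/w9.png

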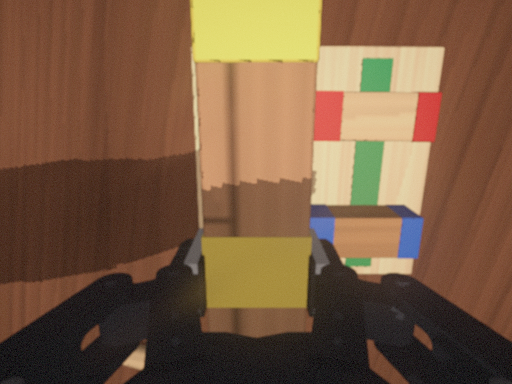

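Yellow is held true, 3 mm ahead of the TCP. The line's green partner and the two lower blanks are in place. I'll correct and lower.

```bash
python3 -m inch '{"jaw":[1,1,1,1,1],"linear":[[-0.003,0.001,0.02],[0,0,0.025],[0,0,0.025],[0,0,0.025],[0,0,0.015]],"roll":[0.2,0,0,0,0]}' | grep pos;  python3 -m inch '{"jaw":[1,1,1,1,1],"linear":[[0,0,0.007],[0,0,0.003],[0,0,0.002],[0,0,0],[0,0,0]],"roll":[0,0,0,0,0]}' | grep -v rot; python3 -m inch '{"jaw":[1,1,1],"linear":[[0,0,0.0005],[0,0,0],[0,0,0]],"roll":[0,0,0]}'
```

```text
tcp_pos: [488.5, 253.9, 76.6]
time_s: 25.83
tcp_pos: [490.4, 254.8, 67.8]
ft_force: [0.7, -0.1, -2.5]
grip_width: 39.3
finger_force: 61.4
time_s: 26.08
tcp_pos: [489.9, 254.7, 66.7]
tcp_rot: [0.632, 0.775, 0.0, 0.0]
ft_force: [0.2, 0.4, -2.2]
grip_width: 39.2
finger_force: 61.4
```

```bash
python3 -m inch '{"jaw":[1,1,1],"linear":[[0,0,0.0008],[0,0,0],[0,0,0]],"roll":[0,0,0]}' | grep -v rot; python3 -m inch '{"jaw":[-0.6,-0.6,-0.6,-0.6,-0.6],"linear":[[0,0,0],[0,0,0],[0,0,0],[0,0,0],[0,0,0]],"roll":[0,0,0,0,0]}' | grep -v rot;  python3 -m inch '{"jaw":[-1,-1,-1,-1,-1],"linear":[[0,0,-0.02],[0,0,-0.03],[0,0,-0.04],[0,0,-0.034],[0,0,0]],"roll":[0,0,0,0,0]}'|grep pos
python3 -m inch '{"jaw":[-1,-1,-1,-1,-1],"linear":[[-0.0385,-0.0053,0],[-0.0385,-0.0053,0],[-0.0385,-0.0053,0],[-0.0385,-0.0053,0],[-0.0385,-0.0053,0]],"roll":[0,0,0,0,0]}'|grep pos; python3 -m inch '{"jaw":[-1,-1,-1,-1,-1],"linear":[[-0.0385,-0.0053,0],[-0.0385,-0.0053,0],[-0.0385,-0.0053,0],[-0.0385,-0.0053,0],[-0.0385,-0.0053,0]],"roll":[0,0,0,0,0]}'|grep pos; python3 -m inch '{"jaw":[-1,-1,-1,-1,-1],"linear":[[-0.0385,-0.0053,0],[-0.0385,-0.0053,0],[-0.0385,-0.0053,0],[-0.0385,-0.0053,0],[-0.0385,-0.0053,0]],"roll":[0,0,0,0,0]}'|grep pos
python3 -m inch '{"jaw":[-1,-1,-1,-1,-1],"linear":[[0,0,0],[0,0,0],[0,0,0],[0,0,0],[0,0,0]],"roll":[-7,-7,-7,-7,-7]}' | grep pos;python3 -m inch '{"jaw":[-1,-1,-1,-1,-1],"linear":[[0,0,0],[0,0,0],[0,0,0],[0,0,0],[0,0,0]],"roll":[-7,-7,-7,-7,-7]}' | grep pos;python3 -m inch '{"jaw":[-1,-1,-1,-1,-1],"linear":[[0,0,0],[0,0,0],[0,0,0],[0,0,0],[0,0,0]],"roll":[-7,-7,-6.4,0,0]}' | grep pos
python3 st.py w10.png 58,58,98,58
```

```text
time_s: 26.33
tcp_pos: [489.9, 254.7, 66.4]
ft_force: [-2.4, -0.9, 8.4]
grip_width: 39.2
finger_force: 62.6
time_s: 26.75
tcp_pos: [489.7, 254.6, 65.4]
ft_force: [-0.8, 0.1, -0.0]
grip_width: 68.5
finger_force: 0.0
tcp_pos: [492.9, 255.8, 196.1]
tcp_pos: [502.1, 59.1, 189.5]
tcp_pos: [514.8, -135.2, 189.5]
tcp_pos: [527.4, -329.2, 189.3]
tcp_pos: [527.6, -327.3, 189.2]
tcp_pos: [527.7, -327.1, 189.2]
tcp_pos: [527.7, -327.1, 189.3]
29.7167 [ 527.7 -327.1  189.3] tool x deg -168.2
red (array([0., 0.]), 0.0, 0.0, 0.0)
blue (array([0., 0.]), 0.0, 0.0, 0.0)
yellow (array([0., 0.]), 0.0, 0.0, 0.0)
green (array([ 524.6, -331.6]), 188.9, 40.2, 11.8)
```

Green measures 189 x 40 mm at (524.6, -331.6), so the size is right. I'll correct by (+4, -4) mm and grip.

```bash
python3 -m inch '{"jaw":[-1,-1,-1,-1,-1],"linear":[[0.004,-0.004,0.025],[0,0,0.035],[0,0,0.035],[0,0,0.035],[0,0,0.025]],"roll":[0,0,0,0,0]}' | grep tcp_p;  python3 -m inch '{"jaw":[-1,-1,1,1,1],"linear":[[0,0,0.008],[0,0,0.002],[0,0,0],[0,0,0],[0,0,0]],"roll":[0,0,0,0,0]}';  python3 -m inch '{"jaw":[1,1,1,1,1],"linear":[[0,0,0],[0,0,0],[0,0,0],[0,0,0],[0,0,0]],"roll":[0,0,0,0,0]}'
```

```text
tcp_pos: [523.5, -331.0, 31.6]
time_s: 30.55
tcp_pos: [525.8, -332.8, 26.4]
tcp_rot: [-0.104, 0.995, -0.001, 0.001]
ft_force: [-0.7, -1.0, -0.6]
grip_width: 51.6
finger_force: 0.0
time_s: 30.97
tcp_pos: [525.7, -332.7, 26.3]
tcp_rot: [-0.104, 0.995, -0.001, 0.001]
ft_force: [-0.8, -0.7, 6.9]
grip_width: 39.4
finger_force: 61.6
```

```bash
python3 -m inch '{"jaw":[1,1,1,1,1],"linear":[[0,0,-0.02],[0,0,-0.036],[0,0,-0.036],[0,0,-0.036],[0,0,-0.036]],"roll":[0,0,0,0,0]}' | grep -E 'pos|wid';  python3 -m inch '{"jaw":[1,1,1,1,1],"linear":[[-0.0061,0.0182,0],[-0.0122,0.0365,0],[-0.0122,0.0365,0],[-0.0122,0.0365,0],[-0.0122,0.0365,0]],"roll":[0,0,0,0,0]}' | grep pos; python3 -m inch '{"jaw":[1,1,1,1,1],"linear":[[-0.0122,0.0365,0],[-0.0122,0.0365,0],[-0.0122,0.0365,0],[-0.0122,0.0365,0],[-0.0122,0.0365,0]],"roll":[0,0,0,0,0]}' | grep pos; python3 -m inch '{"jaw":[1,1,1,1,1],"linear":[[-0.0122,0.0365,0],[-0.0122,0.0365,0],[-0.0122,0.0365,0],[-0.0122,0.0365,0],[-0.0122,0.0365,0]],"roll":[0,0,0,0,0]}' | grep pos;  python3 -m inch '{"jaw":[1,1,1],"linear":[[-0.0122,0.0365,0],[-0.0061,0.0185,0],[0,0,0]],"roll":[0,0,0]}' | grep pos
python3 -m inch '{"jaw":[1,1,1,1,1],"linear":[[0,0,0],[0,0,0],[0,0,0],[0,0,0],[0,0,0]],"roll":[7,7,7,7,7]}' | grep pos;python3 -m inch '{"jaw":[1,1,1,1,1],"linear":[[0,0,0],[0,0,0],[0,0,0],[0,0,0],[0,0,0]],"roll":[7,7,7,7,7]}' | grep pos;python3 -m inch '{"jaw":[1,1,1,1,1],"linear":[[0,0,0],[0,0,0],[0,0,0],[0,0,0],[0,0,0]],"roll":[7,7,6.2,0,0]}'
python3 held.py w11.png 31.7
```

```text
tcp_pos: [524.4, -331.7, 190.8]
grip_width: 39.3
tcp_pos: [544.1, -158.3, 189.1]
tcp_pos: [566.0, 33.2, 189.2]
tcp_pos: [587.7, 224.5, 189.2]
tcp_pos: [594.0, 284.7, 188.6]
tcp_pos: [594.3, 279.5, 188.9]
tcp_pos: [594.3, 279.4, 189.0]
time_s: 34.13
tcp_pos: [594.3, 279.6, 188.9]
tcp_rot: [0.63, 0.777, 0.0, 0.0]
ft_force: [-0.2, -0.1, -2.7]
grip_width: 38.9
finger_force: 61.2
[594.3 279.6 188.9] 101.9
row 66.0 tool [77.6  0.8]
row 241.0 tool [16.2  0.9]
row 310.0 tool [-13.6   0.9]
```

View pics/w11.png

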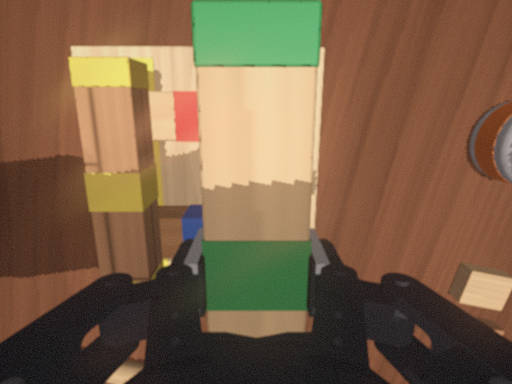

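Green is held true, and yellow lies straight across the lower pair at (118,180). I'll correct by (-2.8, +2.2) mm and lower.

```bash
python3 -m inch '{"jaw":[1,1,1,1,1],"linear":[[-0.0028,0.0022,0.02],[0,0,0.025],[0,0,0.025],[0,0,0.025],[0,0,0.015]],"roll":[0.2,0,0,0,0]}' | grep pos;  python3 -m inch '{"jaw":[1,1,1,1,1],"linear":[[0,0,0.007],[0,0,0.003],[0,0,0.002],[0,0,0],[0,0,0]],"roll":[0,0,0,0,0]}' | grep -v rot; python3 -m inch '{"jaw":[1,1,1],"linear":[[0,0,0.0008],[0,0,0],[0,0,0]],"roll":[0,0,0]}'
```

```text
tcp_pos: [595.8, 277.2, 75.9]
time_s: 35.02
tcp_pos: [597.8, 278.1, 67.6]
ft_force: [0.1, -0.6, -2.2]
grip_width: 39.1
finger_force: 61.2
time_s: 35.27
tcp_pos: [597.5, 278.0, 66.4]
tcp_rot: [0.632, 0.775, 0.001, 0.0]
ft_force: [-0.3, 0.5, 0.8]
grip_width: 39.2
finger_force: 61.5
```

```bash
python3 -m inch '{"jaw":[1,1],"linear":[[0,0,0.0003],[0,0,0]],"roll":[0,0]}' | grep force; python3 -m inch '{"jaw":[-0.6,-0.6,-0.6,-0.6,-0.6],"linear":[[0,0,0],[0,0,0],[0,0,0],[0,0,0],[0,0,0]],"roll":[0,0,0,0,0]}' | grep -v rot;  python3 -m inch '{"jaw":[-1,-1,-1,-1,-1],"linear":[[0,0,-0.02],[0,0,-0.03],[0,0,-0.04],[0,0,-0.04],[0,0,-0.04]],"roll":[0,0,0,0,0]}'|grep pos; python3 -m inch '{"jaw":[-1,-1,-1,-1,-1],"linear":[[0,-0.025,-0.01],[0,-0.025,0],[0,0,0],[0,0,0],[0,0,0]],"roll":[0,0,0,0,0]}'; python3 st.py w12.png 58,58,98,98
```

```text
ft_force: [-1.7, -0.7, 4.4]
finger_force: 62.2
time_s: 35.85
tcp_pos: [597.0, 277.8, 65.3]
ft_force: [0.0, 0.0, -0.1]
grip_width: 68.8
finger_force: 0.0
tcp_pos: [596.6, 277.7, 237.1]
time_s: 36.68
tcp_pos: [548.3, 267.8, 245.4]
tcp_rot: [0.632, 0.775, 0.0, 0.0]
ft_force: [0.4, -0.7, -0.5]
grip_width: 85.5
finger_force: 0.0
36.7333 [548.6 267.9 245.1] tool x deg 101.6
red (array([533.3, 321.4]), 188.5, 38.8, 11.5)
blue (array([554.7, 218.9]), 189.0, 48.8, 11.9)
yellow (array([491.5, 257.3]), 189.4, 41.5, -78.5)
green (array([598.5, 279.1]), 190.0, 41.1, -77.8)
```

View pics/w12.png

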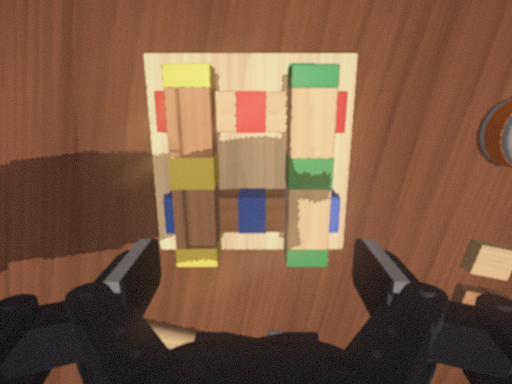

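The picture shows the crossed stack straight on its lines: yellow (191,165), green (312,165), red (250,112) and blue (250,212). All four centres are within about 3 mm (blue's extra width is its side face) and the gripper is clear. I'm handing in.

```bash
python3 -c "
from station import ticket
print(ticket.job_done())"
```

```text
the job is handed in; nothing more can be done
None
```

The four blanks are restacked on the drying board, red and blue below with yellow and green across them, each measured within about 3 mm of its line and all released. The hammer and glue bottle were not touched, and I handed the job in at about 37 s; no verdict came back.

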